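Blank off the open air outlet with a push-fit plug

TASK

One of the two compressed-air outlets on the bench is still open: take the spare blanking plug out of the wooden block, push it upright into the open outlet until it is fully home and locked, then tug it straight up to prove the lock, so that the outlet's collar comes up with it as far as it goes, and let go with the plug left locked in. How deep home lies must be felt; be gentle, with no more than about 20 N either way, and handle only the plug, not the outlets.

Things in the scene. Friction and masses are not known exactly. Their poses are not given: they have to be found in the camera images.
- plug_head (a point): Centre of the black cylindrical head (34 mm diameter, 38 mm tall, gripped on its side) of the loose blanking plug, 70 to 120 g, round about its upright z axis. A 40 mm flange lies 19 to 23 mm under this point. At the start the plug hangs upright by the flange in the wooden block.
- plug_tip (a point): Lower end of the same plug, 80 mm under the head's centre, 14 mm wide. From the flange down to here runs a brass shank 57 mm long, 24 mm in diameter, with a ring groove 14 to 24 mm from the tip; the last 11 mm taper.
- holder_top (a point): Wooden parking block, 64 x 64 x 66 mm, fixed to the bench. This point is the centre of its top face, at the middle of the 27 mm hole in which the plug hangs; the plug must rise straight up 57 mm to clear it.
- outlet_mouth (a point): Centre of the mouth of the open outlet, on top of its grey collar (36 mm across, bore 26 mm), 84 mm above the bench; z is up along the bore; it moves up with the collar. Once locked and seated, the plug's tip lies 33 to 50 mm below this point, so its flange stands 7 to 24 mm above the mouth: how deep differs each time and cannot be seen.
- outlet: The open outlet, at bench level: upright aluminium cylinder, 41 mm diameter, on a fixed 64 mm plywood foot, hose barb to its +x. Inside, three sprung teeth resist the entering tip with up to 8 N, somewhere 19 to 47 mm in; deeper, a sprung stop is met, pushing from 1 N up to 13 N over 3 mm, then solid. The teeth snap into the groove about 1 mm after the stop is met: 10 to 15 N locks it.
- collar (a joint): Height in m of the open outlet's collar above its lowest position: 0 at the start, 0.004 at most. It is stiff: it slips up only when pulled with about 8 to 9 N, as it is by a locked plug that is tugged, and stays where it is left. A plug that is not locked slips out without moving it.
- blanked_head (a point): Centre of the head of the plug in the other outlet, which is of the same make and already blanked (all fixed): 122 mm above the bench. Leave it as it is.
Mind the look-alikes: they are no part of the job. There is more than one size of the part that bears plug_head; the job needs the largest. What is shaped like the outlet but blue or pink is not meant.

How it is judged:
By the outcome, as a careful person would: the job done as asked, in the order asked, and still so for the second after the job is handed in, with the robot touching nothing.
It also fails if it takes over 48 s, if anything falls off the work surface, if the arm or the gripper's body presses on something with over 40 N, if the wrist force passes 120 N, or if a joint passes its speed limit or range.

ROBOT

A 7-joint arm with a two-finger parallel gripper is mounted at the origin on a cart in front of the work surface, level with it; the furniture and walls round the work are solid. World frame = base frame: x ahead of the robot, y to its left, z up, the work surface at z = 0. Lengths are in m, angles in rad, forces in N, time in s.
With the tool pointing down it reaches from about 0.425 to 0.875 m from the base axis. Payload 4.7 kg.
Tool frame: the origin (TCP) lies midway between the tips of the shut fingers; the grasp point (between the pads) lies 19 mm behind it (grip_point_offset is the distance from the TCP to the grasp point, in m); z points along the fingers, y is the line along which they close (so a half turn about z gives the same grasp; the last joint's range is limited). The gripper opens to 87 mm and grips with 3 to 60 N. Pads are 19 mm wide; open, the fingers measure 117 mm over their backs; the gripper's body (75 mm by 190 mm) begins 51 mm behind the grasp point.
Start: joints at [-1.228, 0.321, -0.07, 1.45, 0.023, 1.371, -0.057], TCP at [0.21, 0.615, 0.223] pointing down, gripper open.
Joint ranges: [-2.86, 2.86], [-0.3, 2.09], [-1.38, 1.24], [0.06, 2.45], [-1.56, 4.7], [0.09, 2.05], [-2.69, 2.69]. Speed limits (rad/s): [2.57, 2.57, 3.14, 3.14, 3.14, 3.14, 3.14].

INTERFACE

Orientations are given as a unit quaternion [w, x, y, z].
In Python, from workcell import * gives the robot as it stands.
- The arm moves only by the tool carry_out, never from a script. Its argument "increments" is a list of rows, each an object with "offset": the shift along the tool's x, y, z in mm, a list of three; "dr": the turn, a rotation vector about the tool's x, y, z in degrees, a list of three; "jaw": the opening, from 0 (shut) to 1 (fully open). A call has 1 to 20 rows; each row shifts and turns the commanded pose from where the row before left it, along the tool's axes as they then stand; what a row does not reach is not made up. A row lasts 1/10 s, in which the tool goes at most 50 mm and 8.59 degrees, less where a joint would pass 70% of its speed; a pose out of reach is approached as far as the arm can. A call with a gripper value outside its range is refused whole. The fingers move at their own pace and stop on an object; "newtons" is the grip in N (left out, the last holds). Time passes only in rows, so rows that do not move let the fingers close. It gives the time, the measured TCP pose, the force, the opening and the grip force at its end, in the units of the state.
- state(): the state, without advancing time (a new reading comes with each control period).
- snapshot(name): name is "side" or "top"; returns a dict with "image" (400x640x3 uint8, blue, green, red), "K" (3x3 intrinsics, pixels), "R" (3x3) and "t" (3): a world point X has camera coordinates R X + t. Camera axes: x right, y down, z forward; pixel columns grow to the right and rows downward; lengths in m; the calibration is good to about 2 mm. A picture is of the moment at which its call begins. There is no depth.
- sign_off(): hands the job in; it is judged then, once.
The state is a dict: "time": time; "q": joint angles; "joint_vel": joint speeds; "joint_efforts": joint torques, N m; "tcp_pos": TCP position; "eef_rot": TCP orientation; "wrist_force": force on the tool from outside, world axes, zero at the start; "wrist_torque": the same for the moment, N m; "finger_gap": finger opening in m; "grasp_force": force on a finger pad.
Only numpy, scipy, OpenCV 4.12 (cv2) and the standard library are available. Lean on these libraries where they do the work, as an engineer would, in place of code of your own. Each camera call takes 0.05 s, during which the arm holds its last target. There are 200 camera calls.

## Working session

There is one attempt and no reset: what is moved stays moved. The work goes in short steps, Python scripts to look and compute and a tool call to move; the robot and the scene stay as the last step left them, time stands still between calls to the robot, and variables do not carry over. Pictures are saved under pics/ and viewed, at most 10 in all, crops included, and the job is handed in when it is done.

Besides the shell and the picture viewer there is one more tool, called after ">>>" as name([rows], argument=value, ...), one row to a line, values as JSON. carry_out: Moves the arm, as the interface text tells. Its arguments: {"type":"object","properties":{"increments":{"type":"array","items":{"type":"object","properties":{"offset":{"type":"array","items":{"type":"number"}},"dr":{"type":"array","items":{"type":"number"}},"jaw":{"type":"number"}}}},"newtons":{"type":"number"}},"required":["increments"]}

```bash
mkdir -p pics; ls
python3 - <<'E'
from workcell import *
import cv2
for n in("side","top"):
    s=snapshot(n);cv2.imwrite(f"pics/{n}0.png",s["image"]);print(n,s["K"],s["R"],s["t"])
print(state())
E
```

```text
pics
side [[389.91939485   0.         316.68118372]
 [  0.         389.91939485 201.47397468]
 [  0.           0.           1.        ]] [[ 0.86831836 -0.49598041  0.00516395]
 [-0.24339164 -0.43513366 -0.86684439]
 [ 0.43218484  0.75144004 -0.49855203]] [-0.33013415  0.33083817  0.56201686]
top [[407.83040366   0.         309.88847896]
 [  0.         407.83040366 192.90319769]
 [  0.           0.           1.        ]] [[ 0.0074938  -0.9999273  -0.00944646]
 [-0.99903574 -0.00707778 -0.04333002]
 [ 0.04326001  0.00976206 -0.99901615]] [0.25842902 0.51442241 1.08307443]
{'time': 0.1, 'q': array([-1.2279268 ,  0.32177061, -0.07008298,  1.4515551 ,  0.02263671,
        1.37081181, -0.05692874]), 'joint_vel': array([-0.00080451, -0.00301792,  0.00143718, -0.00301874,  0.00029438,
        0.00072204, -0.00035366]), 'joint_efforts': array([ 5.16318632e-04, -4.92573202e+01, -4.05496443e-01, -3.13395488e+01,
       -6.40736078e-02,  3.95450788e-02,  7.53091354e-05]), 'tcp_pos': array([0.20976902, 0.61469115, 0.22155573]), 'eef_rot': array([-7.91849582e-05,  1.63642969e-01,  9.86519237e-01, -8.75571005e-04]), 'wrist_force': array([ 0.73552947,  0.18922941, -0.18480368]), 'wrist_torque': array([-0.02001192,  0.01208808, -0.03335112]), 'grasp_force': 0.0, 'finger_gap': 0.08693956798395379}
```

View pics/side0.png

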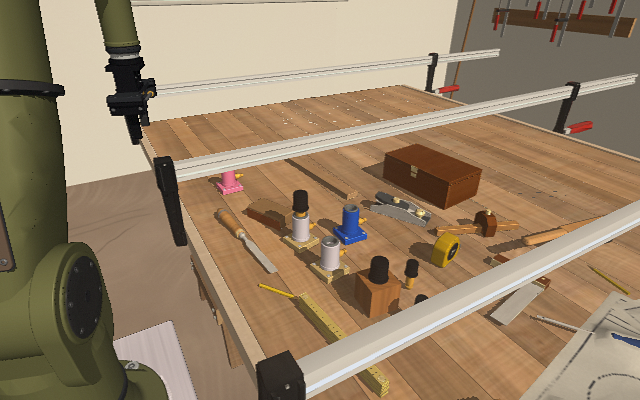

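View pics/top0.png

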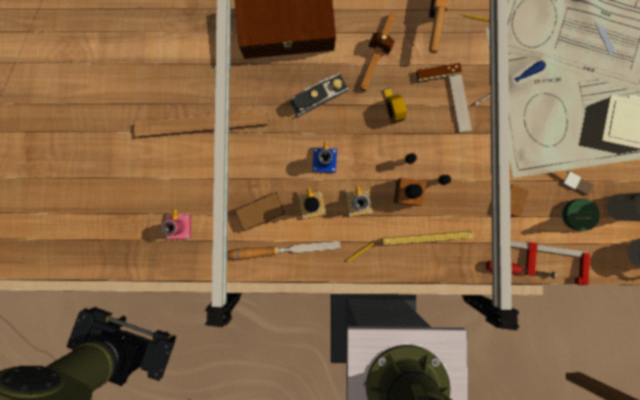

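The side view shows the plug in the block at (379,268) and two small plugs at (411,268) and (421,300). The blanked outlet's plug is at (300,200), the open grey outlet at (330,245), the blue one at (350,215) and the pink one at (230,180). In the top view these are the block plug (413,190), small plugs (410,158) and (445,180), blanked (312,204), open (361,202), blue (325,158) and pink (175,227). Two rails cross above the bench. I choose the plug in the block and the grey open outlet, and will check both in a close crop.

Run:
```python
import cv2,numpy as np
a=cv2.imread("pics/side0.png")[170:330,270:440];b=cv2.imread("pics/top0.png")[140:225,290:460]
f=lambda i,k:cv2.resize(i,None,fx=k,fy=k,interpolation=cv2.INTER_CUBIC)
A=f(a,3.5);B=f(b,1.2)
A=f(a,2.3);B=f(b,2.3)
cv2.imwrite("pics/crop0.png",np.vstack([A,B]))
```

```text
(no output)
```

View pics/crop0.png

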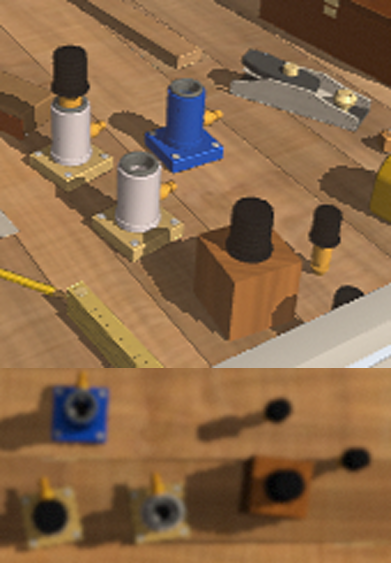

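The crop confirms it: the block holds the largest plug (head at about (379,268) side), and the grey outlet beside it is open, with a dark bore at (330,241) side and (361,202) top. Next I measure both, and the rail heights.

```bash
cat > h.py <<'E'
import cv2,numpy as np
def ray(s,uv):
    d=s["R"].T@np.linalg.solve(s["K"],[uv[0],uv[1],1.]); return -s["R"].T@s["t"],d/np.linalg.norm(d)
def onz(s,uv,z):
    o,d=ray(s,uv); return o+d*(z-o[2])/d[2]
def tri(a,ua,b,ub):
    (o,d),(p,e)=ray(a,ua),ray(b,ub)
    k=np.linalg.lstsq(np.c_[d,-e],p-o,rcond=None)[0]
    x,y=o+d*k[0],p+e*k[1]; return (x+y)/2,np.linalg.norm(x-y)
def proj(s,X):
    c=s["K"]@(s["R"]@np.asarray(X)+s["t"]); return c[:2]/c[2]
def blobs(m,x0,y0,amin=20):
    n,l,st,c=cv2.connectedComponentsWithStats(m.astype(np.uint8))
    return [(np.round(c[i]+[x0,y0],1),st[i,:4]+[x0,y0,0,0],st[i,4]) for i in range(1,n) if st[i,4]>=amin]
E
python3 - <<'E'
from workcell import *
from h import *
S,T=snapshot("side"),snapshot("top")
for n,s,(x0,x1,y0,y1) in(("side",S,(280,430,180,320)),("top",T,(295,460,145,220))):
    im=s["image"][y0:y1,x0:x1].astype(int); mx=im.max(2)
    print(n,"black");[print(b) for b in blobs(mx<50,x0,y0)]
    sat=mx-im.min(2)
    print(n,"grey");[print(b) for b in blobs((sat<28)&(mx>75),x0,y0)]
# rails: side pixel -> point with given top column
for uv,u in(((400,110),217),((400,130),230),((450,300),493),((450,325),508)):
    o,d=ray(S,uv); ks=np.linspace(.2,3,3000); P=o+ks[:,None]*d
    c=(P@T["R"].T+T["t"])@T["K"].T; i=np.argmin(abs(c[:,0]/c[:,2]-u)); print("rail",uv,P[i].round(3))
E
```

```text
side black
(array([299.8, 200.9]), array([293, 190,  16,  22]), np.int32(259))
(array([378.4, 269.6]), array([368, 256,  21,  28]), np.int32(421))
(array([411.4, 267.8]), array([405, 259,  13,  18]), np.int32(174))
(array([420.6, 298.2]), array([415, 295,  13,   9]), np.int32(52))
side grey
(array([384.9, 197. ]), array([376, 192,  20,  13]), np.int32(95))
(array([399. , 212.2]), array([370, 199,  58,  28]), np.int32(640))
(array([349.9, 207.6]), array([343, 204,  15,   8]), np.int32(77))
(array([300.4, 228. ]), array([292, 212,  18,  30]), np.int32(419))
(array([427.3, 215.1]), array([425, 212,   5,   9]), np.int32(26))
(array([329.5, 253.3]), array([320, 235,  21,  36]), np.int32(593))
(array([413.1, 311.7]), array([384, 298,  46,  22]), np.int32(503))
top black
(array([325.6, 156.3]), array([322, 153,   8,   9]), np.int32(49))
(array([410.1, 158.2]), array([405, 154,  11,   9]), np.int32(68))
(array([443.7, 179.4]), array([438, 176,  12,   8]), np.int32(76))
(array([396.4, 192.3]), array([394, 180,   6,  23]), np.int32(82))
(array([412.5, 190.9]), array([404, 185,  18,  13]), np.int32(190))
(array([310.7, 204.2]), array([304, 198,  15,  14]), np.int32(160))
(array([360.9, 201.8]), array([357, 199,   8,   7]), np.int32(38))
top grey
(array([326.7, 149.9]), array([318, 148,  19,   9]), np.int32(31))
(array([361.1, 202.4]), array([352, 196,  18,  14]), np.int32(92))
rail (400, 110) [0.951 0.473 0.209]
rail (400, 130) [0.945 0.456 0.149]
rail (450, 300) [ 0.514 -0.167  0.151]
rail (450, 325) [ 0.478 -0.202  0.151]
```

Run:
```python
from workcell import *
from h import *
S,T=snapshot("side"),snapshot("top")
print("cams",-S["R"].T@S["t"],-T["R"].T@T["t"])
# black heads: bbox centre/centroid tri; collar mouth
for n,a,b in(("head",(378.4,269.6),(412.5,190.9)),("blanked",(299.8,200.9),(311,204.5)),("mouth",(330.4,240.2),(361.,202.5)),("small1",(411.4,267.8),(410.1,158.2)),("small2",(421,300),(443.7,179.4))):
    P,e=tri(S,a,T,b);print(n,P.round(4),round(e,4))
# bbox of projected cylinder models as check: head top centre column etc
for n,s,(x0,x1,y0,y1) in(("side",S,(360,398,250,292)),("top",T,(400,428,178,204)),("side",S,(316,346,230,275)),("top",T,(345,378,188,218))):
    im=s["image"][y0:y1,x0:x1]; g=cv2.cvtColor(im,6)
    print(n,x0,y0); 
    for r in range(0,g.shape[0],2): print(*(f"{v:3d}" for v in g[r]))
```

```text
cams [ 0.12428962 -0.44210322  0.56868465] [0.46513595 0.25147817 1.10674002]
head [0.517  0.0039 0.0839] 0.0018
blanked [0.4806 0.2578 0.1188] 0.0018
mouth [0.4875 0.1325 0.083 ] 0.0027
small1 [0.6032 0.0026 0.0543] 0.0021
small2 [ 0.5488 -0.0817  0.0624] 0.0036
side 360 250
142 144 146 147 145 143 145 147 148 144 143 141 132 127 121 119 123 129 128 132 134 134 128 128 128 127 126 122 123 122 122 125 127 126 122 119 117 119
139 143 145 141 140 144 145 142 146 142 134 126 128 130 131 125 123 123 127 128 130 134 136 137 136 134 135 134 135 132 128 128 125 131 137 135 132 130
122 119 124 133 132 130 124 128 127 128 129 128 129 128 127 129 132 132 132 134 135 135 137 137 138 138 139 140 138 136 136 135 135 135 132 132 133 135
129 132 130 127 128 128 125 123 122 131 138 142 146 147  96  39  29  32  33  31  32  31  49 110 151 151 149 145 143 145 145 143 142 139 136 132 130 131
124 123 126 126 125 125 130 134 132 128 129 137  75  40  38  39  37  37  40  40  39  40  40  38  36  32  49 147 151 147 144 142 140 138 139 139 137 138
131 128 124 126 125 125 119 119 123 127 131  59  32  39  40  36
[... 7901 characters left out ...]
 125 113  94  71  59  56  56  55  54  59
 60  60  59  68  72  74  75  77  74  68  65  71  74  80  87  88  87  88  97 103 115 128 141 146 137 126 109  84  67  61  60  59  59
 59  58  56  65  77  78  78  79  82  80  87  87  84  96 114 124 122 127 134 139 136 138 143 149 151 150 141 116  94  85  79  73  70
 56  58  55  67  82  93  98 103 110 120 129 130 127 131 134 137 139 141 139 141 140 139 137 141 142 142 138 124 108 101  98  96  97
 54  58  54  78 110 130 138 133 134 135 136 133 129 123 119 115 113 109 108 107 104 102  96  96  98 104 107 104 100  96  96  95  97
 73  73  72  84 101 117 119 115 113 108 107 101 103 101  99  99  95  96  95  99  97  97  99  99 102 101 100 101 100 102 102 102 100
```

Run:
```python
from workcell import *
import numpy as np
from scipy.spatial.transform import Rotation as Ro
s=state();q=s["eef_rot"];R=Ro.from_quat(np.r_[q[1:],q[0]])
d=(np.array([.517,.004,0])-s["tcp_pos"])*1e3;d[2]=0
print(np.degrees(np.arctan2(*R.as_matrix()[:2,1][::-1])))
for k in range(16):
    print(R.inv().apply(d/16).round(1)); R=R*Ro.from_rotvec([0,0,4.45],degrees=True)
```

```text
71.1632144478836
[-30.5 -29.9   0. ]
[-32.7 -27.5   0. ]
[-34.8 -24.9   0. ]
[-36.6 -22.1   0. ]
[-38.2 -19.2   0. ]
[-39.6 -16.2   0. ]
[-40.7 -13.    0. ]
[-41.6  -9.9   0. ]
[-42.2  -6.6   0. ]
[-42.6  -3.3   0. ]
[-42.7   0.    0. ]
[-42.6   3.3   0. ]
[-42.2   6.6   0. ]
[-41.6   9.9   0. ]
[-40.7  13.1   0. ]
[-39.6  16.2   0. ]
```

>>> carry_out([
  {"offset": [0,0,-30],"dr": [0,0,0],"jaw": 0.75},
  {"offset": [0,0,-40],"dr": [0,0,0],"jaw": 0.75},
  {"offset": [0,0,-40],"dr": [0,0,0],"jaw": 0.75},
  {"offset": [0,0,-10],"dr": [0,0,0],"jaw": 0.75},
])

```text
time: 0.7
tcp_pos: [0.2103, 0.6167, 0.3484]
eef_rot: [0.001, 0.164, 0.987, 0.004]
wrist_force: [-0.1, 0.7, 0.2]
finger_gap: 0.0675
grasp_force: 0.0
```

>>> carry_out([
  {"offset": [-30.5,-30,0],"dr": [0,0,4.45],"jaw": 0.75},
  {"offset": [-32.5,-27.5,0],"dr": [0,0,4.45],"jaw": 0.75},
  {"offset": [-35,-25,0],"dr": [0,0,4.45],"jaw": 0.75},
  {"offset": [-36.5,-22,0],"dr": [0,0,4.45],"jaw": 0.75},
  {"offset": [-38,-19,0],"dr": [0,0,4.45],"jaw": 0.75},
  {"offset": [-39.5,-16,0],"dr": [0,0,4.45],"jaw": 0.75},
  {"offset": [-40.5,-13,0],"dr": [0,0,4.45],"jaw": 0.75},
  {"offset": [-41.5,-10,0],"dr": [0,0,4.45],"jaw": 0.75},
  {"offset": [-42,-6.5,0],"dr": [0,0,4.45],"jaw": 0.75},
  {"offset": [-42.5,-3.5,0],"dr": [0,0,4.45],"jaw": 0.75},
  {"offset": [-42.5,0,0],"dr": [0,0,4.45],"jaw": 0.75},
  {"offset": [-42.5,3.5,0],"dr": [0,0,4.45],"jaw": 0.75},
  {"offset": [-42,6.5,0],"dr": [0,0,4.45],"jaw": 0.75},
  {"offset": [-41.5,10,0],"dr": [0,0,4.45],"jaw": 0.75},
  {"offset": [-40.5,13,0],"dr": [0,0,4.45],"jaw": 0.75},
  {"offset": [-39.5,16,0],"dr": [0,0,4.45],"jaw": 0.75},
  {"offset": [0,0,0],"dr": [0,0,0],"jaw": 0.75},
  {"offset": [0,0,0],"dr": [0,0,0],"jaw": 0.75},
])

```text
time: 2.5
tcp_pos: [0.5158, 0.005, 0.342]
eef_rot: [-0.0, 0.708, 0.706, -0.0]
wrist_force: [-1.0, 1.0, 1.2]
finger_gap: 0.0652
grasp_force: 0.0
```

>>> carry_out([
  {"offset": [0,0,40],"dr": [0,0,0],"jaw": 0.75},
  {"offset": [-1,1,40],"dr": [0,0,0],"jaw": 0.75},
  {"offset": [0,0,40],"dr": [0,0,0],"jaw": 0.75},
  {"offset": [0,0,40],"dr": [0,0,0],"jaw": 0.75},
  {"offset": [0,0,40],"dr": [0,0,0],"jaw": 0.75},
  {"offset": [0,0,7],"dr": [0,0,0],"jaw": 0.75},
  {"offset": [0,0,0],"dr": [0,0,0],"jaw": 0.75},
])

```text
time: 3.2
tcp_pos: [0.5159, 0.0061, 0.1349]
eef_rot: [-0.001, 0.707, 0.708, -0.001]
wrist_force: [-0.2, 0.2, 1.2]
finger_gap: 0.0653
grasp_force: 0.0
```

Run:
```python
from workcell import *
from h import *
S,T=snapshot("side"),snapshot("top");print(state()["tcp_pos"],proj(S,state()["tcp_pos"]))
a=cv2.resize(S["image"][150:310,280:480],None,fx=3,fy=3,interpolation=2);cv2.imwrite("pics/c1.png",a)
```

```text
[0.51829174 0.00566161 0.13752416] [380.33102904 246.32469262]
```

View pics/c1.png

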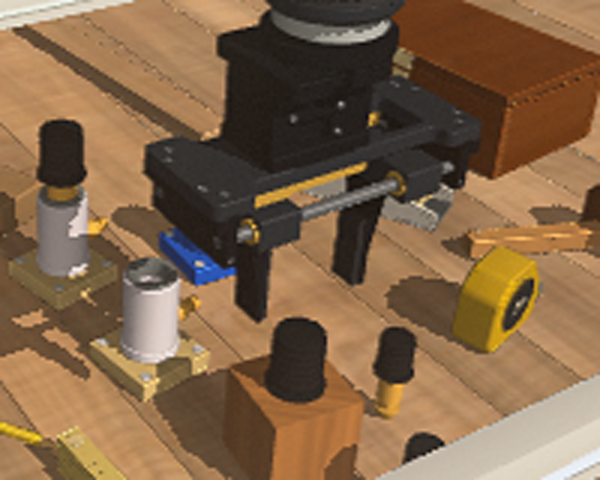

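The fingers straddle the head, with tips at crop (255,318) and (350,283) and head top at (300,330), and the midpoint fits the plug. I descend, keeping the tips above the flange, and grip.

>>> carry_out([
  {"offset": [-2,0,20],"dr": [0,0,0],"jaw": 0.75},
  {"offset": [0,0,20],"dr": [0,0,0],"jaw": 0.75},
  {"offset": [0,0,15],"dr": [0,0,0],"jaw": 0.75},
  {"offset": [0,0,3],"dr": [0,0,0],"jaw": 0.75},
  {"offset": [0,0,0],"dr": [0,0,0],"jaw": 0.75},
  {"offset": [0,0,0],"dr": [0,0,0],"jaw": 0.45},
  {"offset": [0,0,0],"dr": [0,0,0],"jaw": 0.3},
  {"offset": [0,0,0],"dr": [0,0,0],"jaw": 0.2},
  {"offset": [0,0,0],"dr": [0,0,0],"jaw": 0.2},
  {"offset": [0,0,0],"dr": [0,0,0],"jaw": 0.2},
  {"offset": [0,0,0],"dr": [0,0,0],"jaw": 0.2},
], newtons=40)

```text
time: 4.4
tcp_pos: [0.517, 0.0028, 0.0778]
eef_rot: [-0.0, 0.707, 0.707, 0.0]
wrist_force: [-1.0, 0.7, 2.4]
finger_gap: 0.0335
grasp_force: 40.0
```

>>> carry_out([
  {"offset": [0,0,-5],"jaw": 0.2},
  {"offset": [0,0,-10],"jaw": 0.2},
  {"offset": [0,0,-15],"jaw": 0.2},
  {"offset": [0,0,-15],"jaw": 0.2},
  {"offset": [0,0,-20],"jaw": 0.2},
  {"offset": [0,0,-20],"jaw": 0.2},
  {"offset": [0,0,-15],"jaw": 0.2},
  {"offset": [0,0,-5],"jaw": 0.2},
  {"offset": [0,0,0],"jaw": 0.2},
  {"offset": [0,0,0],"jaw": 0.2},
])

```text
schema error: expected keys offset, dr, jaw
```

Run:
```python
from workcell import *
from h import *
S=snapshot("side");s=state();print(s["tcp_pos"],s["wrist_force"])
a=cv2.resize(S["image"][180:300,310:430],None,fx=5,fy=5,interpolation=2);cv2.imwrite("pics/c2.png",a)
g=S["image"][:,:,:].astype(int)
# brass shank mask
m=(g[...,2]>120)&(g[...,2]-g[...,0]>70)
print([b for b in blobs(m[200:300,350:410],350,200)])
t=s["tcp_pos"];c=t+[0,0,.019-(.097-.087)]
for dz in (0,-.0,-.04,-.08):print(dz,proj(S,c+[0,0,dz]))
```

```text
[0.51697662 0.00280883 0.07774161] [-0.62637967  0.13320015  1.84557339]
[(array([385.5, 239.1]), array([369, 231,  38,  16]), np.int32(108)), (array([392.9, 280.7]), array([362, 246,  48,  54]), np.int32(1123)), (array([358. , 266.6]), array([350, 259,  15,  15]), np.int32(105))]
0 [378.40352976 268.84136679]
-0.0 [378.40352976 268.84136679]
-0.04 [376.68759079 284.77394149]
-0.08 [375.05892438 299.89618631]
```

View pics/c2.png

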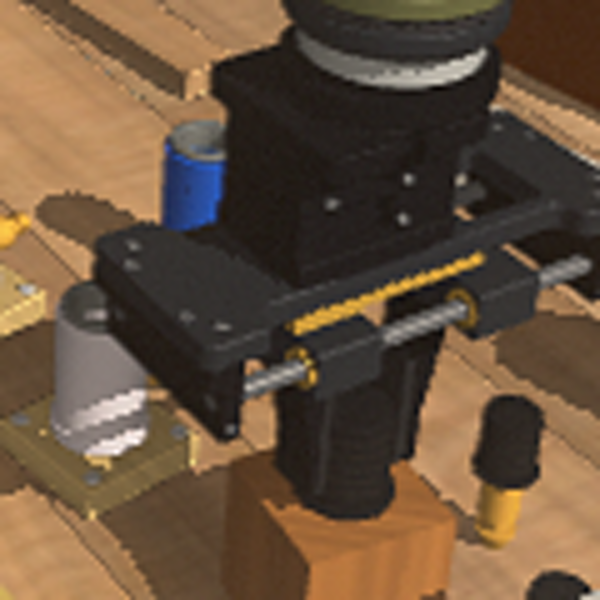

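The lift call was refused because it lacked the dr key, so the plug is still seated in the block, gripped with the head at crop (350,450). I repeat the lift.

>>> carry_out([
  {"offset": [0,0,-5],"dr": [0,0,0],"jaw": 0.2},
  {"offset": [0,0,-10],"dr": [0,0,0],"jaw": 0.2},
  {"offset": [0,0,-15],"dr": [0,0,0],"jaw": 0.2},
  {"offset": [0,0,-15],"dr": [0,0,0],"jaw": 0.2},
  {"offset": [0,0,-20],"dr": [0,0,0],"jaw": 0.2},
  {"offset": [0,0,-20],"dr": [0,0,0],"jaw": 0.2},
  {"offset": [0,0,-15],"dr": [0,0,0],"jaw": 0.2},
  {"offset": [0,0,-5],"dr": [0,0,0],"jaw": 0.2},
  {"offset": [0,0,0],"dr": [0,0,0],"jaw": 0.2},
  {"offset": [0,0,0],"dr": [0,0,0],"jaw": 0.2},
])

```text
time: 5.45
tcp_pos: [0.5165, 0.0028, 0.182]
eef_rot: [-0.0, 0.707, 0.707, -0.0]
wrist_force: [0.4, 0.3, -0.7]
finger_gap: 0.033
grasp_force: 40.0
```

Run:
```python
from workcell import *
from h import *
S=snapshot("side");T=snapshot("top");s=state();print(s["tcp_pos"],s["wrist_force"],s["wrist_torque"],s["grasp_force"])
a=cv2.resize(S["image"][190:300,310:430],None,fx=4.5,fy=4.5,interpolation=2);cv2.imwrite("pics/c3.png",a)
t=s["tcp_pos"];c=t+[0,0,.019-.010]
for dz in (0,-.021,-.04,-.08):print(dz,proj(S,c+[0,0,dz]))
# wooden block top: orange-brown in top view
g=T["image"][170:210,390:435]
h=cv2.cvtColor(g,cv2.COLOR_BGR2HSV);print(h[20,20],h[20,35])
```

```text
[0.5163082  0.0027639  0.18161701] [-0.11656303 -0.22287979 -1.00545688] [-0.09942837  0.05658419 -0.02281657] 39.99941563233733
0 [383.03784574 223.29357979]
-0.021 [381.98897542 233.06990703]
-0.04 [381.06657162 241.66746305]
-0.08 [379.20269284 259.04033421]
[ 13 202  72] [120  39  13]
```

View pics/c3.png

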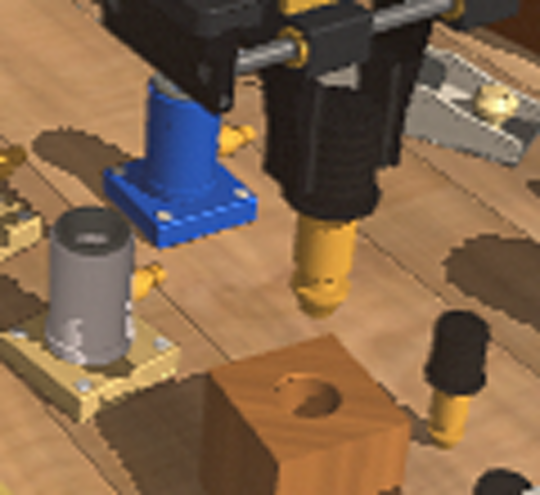

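The plug hangs upright in the grip, its tip at crop (320,312), which is px (381.1,259.3). The mouth is at crop (91,226), px (330.2,240.2). I refine both from the same view by plane rays.

Run:
```python
from workcell import *
from h import *
S,T=snapshot("side"),snapshot("top");g=S["image"].astype(int)
m=(g[...,2]>110)&(g[...,2]-g[...,0]>85)
for v in range(238,262,2):
    r=np.where(m[v,365:400])[0]+365
    if len(r): print(v,r.min(),r.max(),end=' | ')
t=state()["tcp_pos"]; zt=t[2]+.0112-.08
tip=onz(S,(381.1,259.3-3.0),zt) # tip face centre ~3px above lowest visible rim
print("\ntcp",t,"tip",zt,tip)
sh=onz(S,(382.2,247.0),zt+.0287) # mid shank
print("mid shank",sh)
print("mouth",onz(S,(330.3,240.2),.084), onz(T,(361,202.5),.084),onz(T,(360.9,202.),.084))
# collar edges side
gg=cv2.cvtColor(S["image"],6)
for v in (240,246,252,258):print(v,*gg[v,314:346])
for v in range(190,216,2):print(v,*cv2.cvtColor(T["image"],6)[v,345:378])
```

```text
238 368 374 | 240 365 389 | 242 365 389 | 244 365 389 | 246 365 388 | 248 365 388 | 250 365 399 | 252 365 399 | 254 366 399 | 256 365 399 | 258 365 398 | 260 365 399 | 
tcp [0.51645209 0.00273758 0.1817628 ] tip 0.11296280232977769 [0.52251716 0.00532967 0.1129628 ]
mid shank [ 0.51621475 -0.00196219  0.1416628 ]
mouth [0.4877956  0.13084597 0.084     ] [0.48627118 0.13327003 0.084     ] [0.48752168 0.13352282 0.084     ]
240 187 215 180 170 187 99 66 86 75 63 58 59 65 68 71 72 72 72 71 70 67 61 57 63 71 93 73 52 49 49 44 96
246 115 124 125 128 128 130 116 94 98 106 115 121 119 102 89 81 74 75 82 81 111 122 124 116 106 105 148 153 153 157 156 156
252 129 128 129 126 126 131 118 97 102 110 116 120 123 124 127 127 128 128 128 126 122 122 120 111 98 177 197 195 196 192 105 149
258 73 77 75 74 73 74 67 94 106 112 118 122 124 126 127 127 129 128 128 128 124 121 117 107 190 160 141 135 140 141 140 141
190 120 136 142 139 138 134 129 130 130 124 108 102 117 145 160 160 152 144 146 143 141 145 145 145 134 111 88 79 74 75 75 75 75
192 88 104 112 112 110 105 96 98 105 107 99 97 118 147 167 169
[... 599 characters left out ...]
4 65 65 76 83 90 87 82 72 65 64 64 58 61 52 32 21 19 20 42 65 72 63 61 72 88 95 89 71 68 67 66 65 65
206 68 69 78 82 85 88 81 79 68 67 67 65 65 64 52 46 48 57 62 63 61 68 89 116 138 139 123 94 74 66 68 66 66
208 73 71 73 79 85 90 89 90 86 79 77 75 78 73 69 66 68 67 72 76 90 110 135 158 164 163 144 111 87 76 72 71 71
210 73 70 70 78 88 91 92 92 93 96 97 100 97 102 114 121 120 124 131 140 143 153 163 170 173 173 163 135 111 102 91 85 82
212 64 67 67 78 91 98 110 117 127 141 146 152 150 152 157 159 162 161 163 162 160 157 158 162 165 165 158 141 126 120 118 114 111
214 67 65 68 84 112 136 150 155 156 159 155 152 152 147 140 134 130 128 123 126 123 120 115 117 118 119 124 121 115 114 113 112 112
```

>>> carry_out([
  {"offset": [15,-3,0],"dr": [0,0,0],"jaw": 0.2},
  {"offset": [25,-6,0],"dr": [0,0,0],"jaw": 0.2},
  {"offset": [30,-7,0],"dr": [0,0,0],"jaw": 0.2},
  {"offset": [30,-7,0],"dr": [0,0,0],"jaw": 0.2},
  {"offset": [20,-4,0],"dr": [0,0,0],"jaw": 0.2},
  {"offset": [9,-2,8],"dr": [0,0,0],"jaw": 0.2},
  {"offset": [0,0,8],"dr": [0,0,0],"jaw": 0.2},
  {"offset": [0,0,0],"dr": [0,0,0],"jaw": 0.2},
  {"offset": [0,0,0],"dr": [0,0,0],"jaw": 0.2},
])

```text
time: 6.55
tcp_pos: [0.4881, 0.13, 0.166]
eef_rot: [0.0, 0.708, 0.706, -0.001]
wrist_force: [0.0, 0.4, -1.6]
finger_gap: 0.0333
grasp_force: 40.0
```

Run:
```python
from workcell import *
from h import *
S=snapshot("side");s=state();print(s["tcp_pos"],s["wrist_force"])
cv2.imwrite("pics/c4.png",cv2.resize(S["image"][185:285,275:395],None,fx=6,fy=6,interpolation=2))
t=s["tcp_pos"]
for X in ([*t[:2],t[2]+.0112-.08],[*t[:2],t[2]+.0112-.04],[*t[:2],.084],[.4877,.132,.084]): print(np.round(X,4),proj(S,X).round(1),((proj(S,X)-[275,185])*6).round())
```

```text
[0.48838573 0.13024729 0.1664223 ] [ 0.32361547  0.88798371 -1.20202238]
[0.4884 0.1302 0.0976] [330.8 235. ] [335. 300.]
[0.4884 0.1302 0.1376] [331.3 219. ] [338. 204.]
[0.4884 0.1302 0.084 ] [330.7 240.3] [334. 332.]
[0.4877 0.132  0.084 ] [330.  239.9] [330. 330.]
```

View pics/c4.png

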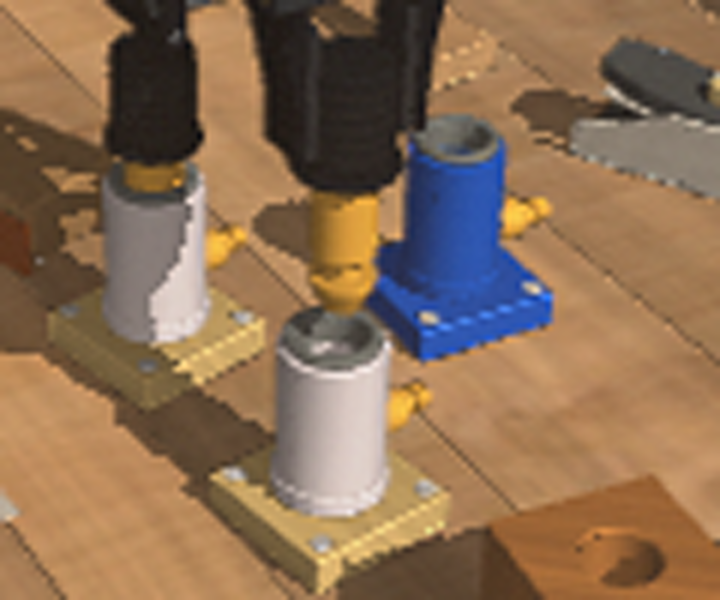

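The plug axis is at crop x of about 345, and the mouth centre is at (334,337), so the plug sits about 2.5 mm too far in +x and a little low in y. I shift and lower gently.

>>> carry_out([
  {"offset": [1,-2.5,3],"dr": [0,0,0],"jaw": 0.2},
  {"offset": [0,0,5],"dr": [0,0,0],"jaw": 0.2},
  {"offset": [0,0,5],"dr": [0,0,0],"jaw": 0.2},
  {"offset": [0,0,5],"dr": [0,0,0],"jaw": 0.2},
  {"offset": [0,0,3],"dr": [0,0,0],"jaw": 0.2},
  {"offset": [0,0,2],"dr": [0,0,0],"jaw": 0.2},
  {"offset": [0,0,2],"dr": [0,0,0],"jaw": 0.2},
  {"offset": [0,0,0],"dr": [0,0,0],"jaw": 0.2},
])

```text
time: 7.4
tcp_pos: [0.4857, 0.1328, 0.1414]
eef_rot: [0.0, 0.707, 0.707, 0.0]
wrist_force: [-0.4, -0.1, -1.9]
finger_gap: 0.0332
grasp_force: 40.0
```

>>> carry_out([
  {"offset": [0,0,1.5],"dr": [0,0,0],"jaw": 0.2},
  {"offset": [0,0,1.5],"dr": [0,0,0],"jaw": 0.2},
  {"offset": [0,0,1.5],"dr": [0,0,0],"jaw": 0.2},
  {"offset": [0,0,0],"dr": [0,0,0],"jaw": 0.2},
])

```text
time: 7.8
tcp_pos: [0.4857, 0.1328, 0.137]
eef_rot: [0.0, 0.707, 0.707, 0.0]
wrist_force: [0.6, -1.2, -1.4]
finger_gap: 0.033
grasp_force: 40.0
```

>>> carry_out([
  {"offset": [0,0,1.5],"dr": [0,0,0],"jaw": 0.2},
  {"offset": [0,0,1.5],"dr": [0,0,0],"jaw": 0.2},
  {"offset": [0,0,1],"dr": [0,0,0],"jaw": 0.2},
  {"offset": [0,0,0],"dr": [0,0,0],"jaw": 0.2},
])

```text
time: 8.2
tcp_pos: [0.4857, 0.1328, 0.133]
eef_rot: [0.0, 0.707, 0.707, 0.0]
wrist_force: [0.7, -0.5, -0.6]
finger_gap: 0.0328
grasp_force: 40.0
```

>>> carry_out([
  {"offset": [0,0,1],"dr": [0,0,0],"jaw": 0.2},
  {"offset": [0,0,1],"dr": [0,0,0],"jaw": 0.2},
  {"offset": [0,0,1],"dr": [0,0,0],"jaw": 0.2},
  {"offset": [0,0,1],"dr": [0,0,0],"jaw": 0.2},
  {"offset": [0,0,0],"dr": [0,0,0],"jaw": 0.2},
])

```text
time: 8.7
tcp_pos: [0.4858, 0.1329, 0.1292]
eef_rot: [0.0, 0.707, 0.707, 0.0]
wrist_force: [1.2, -0.5, 1.8]
finger_gap: 0.0335
grasp_force: 40.0
```

>>> carry_out([
  {"offset": [0,0,1],"dr": [0,0,0],"jaw": 0.2},
  {"offset": [0,0,1],"dr": [0,0,0],"jaw": 0.2},
  {"offset": [0,0,0],"dr": [0,0,0],"jaw": 0.2},
])

```text
time: 9.0
tcp_pos: [0.4858, 0.1329, 0.1272]
eef_rot: [0.0, 0.707, 0.707, 0.0]
wrist_force: [0.7, 0.0, 2.5]
finger_gap: 0.0329
grasp_force: 40.0
```

>>> carry_out([
  {"offset": [0,0,1],"dr": [0,0,0],"jaw": 0.2},
  {"offset": [0,0,1],"dr": [0,0,0],"jaw": 0.2},
  {"offset": [0,0,0],"dr": [0,0,0],"jaw": 0.2},
])

```text
time: 9.3
tcp_pos: [0.4857, 0.1329, 0.1251]
eef_rot: [0.0, 0.707, 0.707, 0.0]
wrist_force: [0.8, 0.7, 3.9]
finger_gap: 0.0332
grasp_force: 40.0
```

>>> carry_out([
  {"offset": [0,0,1],"dr": [0,0,0],"jaw": 0.2},
  {"offset": [0,0,1],"dr": [0,0,0],"jaw": 0.2},
  {"offset": [0,0,0],"dr": [0,0,0],"jaw": 0.2},
])

```text
time: 9.6
tcp_pos: [0.4856, 0.1328, 0.1227]
eef_rot: [0.0, 0.707, 0.707, 0.0]
wrist_force: [2.2, -0.2, -0.1]
finger_gap: 0.0332
grasp_force: 40.0
```

>>> carry_out([
  {"offset": [0,0,1],"dr": [0,0,0],"jaw": 0.2},
  {"offset": [0,0,1],"dr": [0,0,0],"jaw": 0.2},
  {"offset": [0,0,0],"dr": [0,0,0],"jaw": 0.2},
])

```text
time: 9.9
tcp_pos: [0.4857, 0.1328, 0.1209]
eef_rot: [0.0, 0.707, 0.707, 0.0]
wrist_force: [2.8, -0.1, 0.8]
finger_gap: 0.0331
grasp_force: 40.0
```

>>> carry_out([
  {"offset": [0,0.5,1],"dr": [0,0,0],"jaw": 0.2},
  {"offset": [0,0,0.5],"dr": [0,0,0],"jaw": 0.2},
  {"offset": [0,0,0],"dr": [0,0,0],"jaw": 0.2},
])

```text
time: 10.2
tcp_pos: [0.4858, 0.1328, 0.1193]
eef_rot: [-0.0, 0.707, 0.707, -0.0]
wrist_force: [1.4, 0.4, 1.1]
finger_gap: 0.0334
grasp_force: 40.0
```

>>> carry_out([
  {"offset": [0,0.2,1],"dr": [0,0,0],"jaw": 0.2},
  {"offset": [0,0,0.5],"dr": [0,0,0],"jaw": 0.2},
  {"offset": [0,0,0],"dr": [0,0,0],"jaw": 0.2},
])

```text
time: 10.5
tcp_pos: [0.4859, 0.1327, 0.1177]
eef_rot: [-0.0, 0.707, 0.707, -0.0]
wrist_force: [1.1, 0.4, -1.4]
finger_gap: 0.0331
grasp_force: 40.0
```

>>> carry_out([
  {"offset": [0,0,1],"dr": [0,0,0],"jaw": 0.2},
  {"offset": [0,0,0.5],"dr": [0,0,0],"jaw": 0.2},
  {"offset": [0,0,0],"dr": [0,0,0],"jaw": 0.2},
])

```text
time: 10.8
tcp_pos: [0.486, 0.1329, 0.1168]
eef_rot: [-0.0, 0.707, 0.707, -0.0]
wrist_force: [-1.1, -0.2, 4.6]
finger_gap: 0.033
grasp_force: 40.0
```

>>> carry_out([
  {"offset": [0,0,0.5],"dr": [0,0,0],"jaw": 0.2},
  {"offset": [0,0,0.5],"dr": [0,0,0],"jaw": 0.2},
  {"offset": [0,0,0],"dr": [0,0,0],"jaw": 0.2},
])

```text
time: 11.1
tcp_pos: [0.4861, 0.133, 0.1161]
eef_rot: [-0.0, 0.707, 0.707, 0.0]
wrist_force: [-2.3, -0.4, 7.4]
finger_gap: 0.0331
grasp_force: 40.0
```

>>> carry_out([
  {"offset": [0,-0.2,0.5],"dr": [0,0,0],"jaw": 0.2},
  {"offset": [0,0,0.5],"dr": [0,0,0],"jaw": 0.2},
  {"offset": [0,0,0],"dr": [0,0,0],"jaw": 0.2},
])

```text
time: 11.4
tcp_pos: [0.4862, 0.133, 0.1155]
eef_rot: [-0.0, 0.707, 0.707, 0.0]
wrist_force: [-0.9, -1.1, 8.6]
finger_gap: 0.033
grasp_force: 40.0
```

>>> carry_out([
  {"offset": [0,0,0.5],"dr": [0,0,0],"jaw": 0.2},
  {"offset": [0,0,0.5],"dr": [0,0,0],"jaw": 0.2},
  {"offset": [0,0,0],"dr": [0,0,0],"jaw": 0.2},
])

```text
time: 11.7
tcp_pos: [0.4863, 0.1331, 0.1149]
eef_rot: [-0.0, 0.707, 0.707, 0.0]
wrist_force: [-2.5, -0.4, 11.8]
finger_gap: 0.0331
grasp_force: 40.0
```

>>> carry_out([
  {"offset": [0,0,0.4],"dr": [0,0,0],"jaw": 0.2},
  {"offset": [0,0,0],"dr": [0,0,0],"jaw": 0.2},
])

```text
time: 11.9
tcp_pos: [0.4864, 0.1331, 0.1148]
eef_rot: [-0.0, 0.707, 0.707, 0.001]
wrist_force: [-3.7, 0.1, 13.4]
finger_gap: 0.0332
grasp_force: 40.0
```

>>> carry_out([
  {"offset": [0,0,-1],"dr": [0,0,0],"jaw": 0.2},
  {"offset": [0,0,-1],"dr": [0,0,0],"jaw": 0.2},
  {"offset": [0,0,-0.8],"dr": [0,0,0],"jaw": 0.2},
  {"offset": [0,0,0],"dr": [0,0,0],"jaw": 0.2},
])

```text
time: 12.3
tcp_pos: [0.486, 0.1329, 0.1165]
eef_rot: [-0.0, 0.707, 0.707, 0.0]
wrist_force: [-1.1, -0.2, 5.9]
finger_gap: 0.0332
grasp_force: 40.0
```

>>> carry_out([
  {"offset": [0,0,-0.8],"dr": [0,0,0],"jaw": 0.2},
  {"offset": [0,0,-0.8],"dr": [0,0,0],"jaw": 0.2},
  {"offset": [0,0,0],"dr": [0,0,0],"jaw": 0.2},
])

```text
time: 12.6
tcp_pos: [0.4859, 0.1328, 0.1174]
eef_rot: [-0.0, 0.707, 0.707, -0.0]
wrist_force: [0.1, 0.4, 2.7]
finger_gap: 0.0333
grasp_force: 40.0
```

>>> carry_out([
  {"offset": [0,0,-0.8],"dr": [0,0,0],"jaw": 0.2},
  {"offset": [0,0,-0.8],"dr": [0,0,0],"jaw": 0.2},
  {"offset": [0,0,0],"dr": [0,0,0],"jaw": 0.2},
])

```text
time: 12.9
tcp_pos: [0.4857, 0.1326, 0.1178]
eef_rot: [0.0, 0.707, 0.707, -0.0]
wrist_force: [2.9, 0.8, -9.6]
finger_gap: 0.0332
grasp_force: 40.0
```

>>> carry_out([
  {"offset": [0,0,-0.8],"dr": [0,0,0],"jaw": 0.2},
  {"offset": [0,0,-0.7],"dr": [0,0,0],"jaw": 0.2},
  {"offset": [0,0,0],"dr": [0,0,0],"jaw": 0.2},
])

```text
time: 13.2
tcp_pos: [0.4857, 0.1326, 0.1203]
eef_rot: [-0.0, 0.707, 0.707, -0.0]
wrist_force: [3.1, 0.7, -10.9]
finger_gap: 0.033
grasp_force: 40.0
```

>>> carry_out([
  {"offset": [0,0,-0.7],"dr": [0,0,0],"jaw": 0.2},
  {"offset": [0,0,-0.5],"dr": [0,0,0],"jaw": 0.2},
  {"offset": [0,0,0],"dr": [0,0,0],"jaw": 0.2},
])

```text
time: 13.5
tcp_pos: [0.4857, 0.1327, 0.1218]
eef_rot: [-0.0, 0.707, 0.707, -0.0]
wrist_force: [2.6, 0.4, -9.9]
finger_gap: 0.0333
grasp_force: 40.0
```

>>> carry_out([
  {"offset": [0,0,-0.5],"dr": [0,0,0],"jaw": 0.2},
  {"offset": [0,0,-0.3],"dr": [0,0,0],"jaw": 0.2},
  {"offset": [0,0,0],"dr": [0,0,0],"jaw": 0.2},
])

```text
time: 13.8
tcp_pos: [0.4857, 0.1326, 0.1219]
eef_rot: [-0.0, 0.707, 0.707, -0.0]
wrist_force: [4.7, 1.2, -16.9]
finger_gap: 0.0333
grasp_force: 40.0
```

The force rose sharply with no further travel, so the collar is at its stop. I relax the pull, then release.

>>> carry_out([
  {"offset": [0,0,0.8],"dr": [0,0,0],"jaw": 0.2},
  {"offset": [0,0,0.8],"dr": [0,0,0],"jaw": 0.2},
  {"offset": [0,0,0],"dr": [0,0,0],"jaw": 0.2},
])

```text
time: 14.1
tcp_pos: [0.4859, 0.1328, 0.1217]
eef_rot: [-0.0, 0.707, 0.707, -0.0]
wrist_force: [-0.2, 0.3, -6.4]
finger_gap: 0.0331
grasp_force: 40.0
```

>>> carry_out([
  {"offset": [0,0,0.6],"dr": [0,0,0],"jaw": 0.2},
  {"offset": [0,0,0],"dr": [0,0,0],"jaw": 0.2},
])

```text
time: 14.3
tcp_pos: [0.4862, 0.133, 0.1216]
eef_rot: [-0.0, 0.707, 0.707, 0.0]
wrist_force: [-1.7, -0.6, -0.7]
finger_gap: 0.033
grasp_force: 40.0
```

>>> carry_out([
  {"offset": [0,0,0],"dr": [0,0,0],"jaw": 0.4},
  {"offset": [0,0,0],"dr": [0,0,0],"jaw": 0.5},
  {"offset": [0,0,0],"dr": [0,0,0],"jaw": 0.65},
  {"offset": [0,0,0],"dr": [0,0,0],"jaw": 0.7},
  {"offset": [0,0,0],"dr": [0,0,0],"jaw": 0.7},
  {"offset": [0,0,-5],"dr": [0,0,0],"jaw": 0.7},
  {"offset": [0,0,-15],"dr": [0,0,0],"jaw": 0.7},
  {"offset": [0,0,-30],"dr": [0,0,0],"jaw": 0.7},
  {"offset": [0,0,-40],"dr": [0,0,0],"jaw": 0.7},
  {"offset": [0,0,-30],"dr": [0,0,0],"jaw": 0.7},
  {"offset": [0,0,0],"dr": [0,0,0],"jaw": 0.7},
])

```text
time: 15.4
tcp_pos: [0.4887, 0.1336, 0.2456]
eef_rot: [0.001, 0.707, 0.707, 0.004]
wrist_force: [-0.6, 0.1, 0.2]
finger_gap: 0.0606
grasp_force: 0.0
```

Run:
```python
from workcell import *
import cv2
S=snapshot("side");print(state()["tcp_pos"],state()["wrist_force"],state()["finger_gap"])
cv2.imwrite("pics/c5.png",cv2.resize(S["image"][165:285,265:395],None,fx=4.5,fy=4.5,interpolation=2))
```

```text
[0.48746995 0.13321864 0.24301236] [ 0.03623677  0.11239791 -0.49222273] 0.06087745574064819
```

View pics/c5.png

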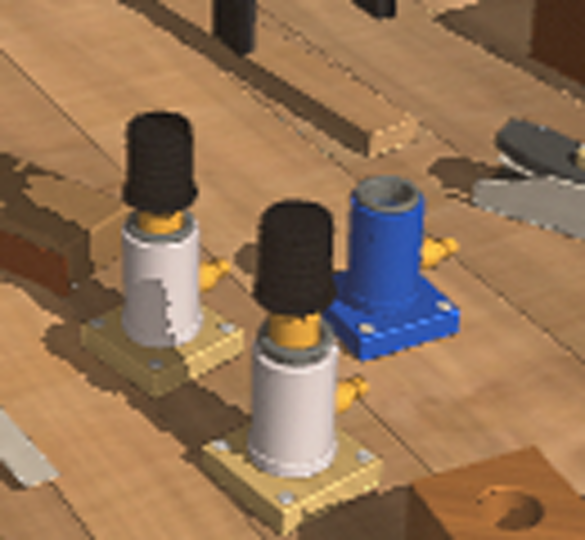

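The plug stands upright in the open outlet, with its head at crop (296,255) and shank entering the raised collar at (295,345). The fingers are clear above, and the other outlets are untouched.

```bash
python3 -c "
from workcell import *
print(sign_off())"
```

```text
the job is handed in; nothing more can be done
None
```

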